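# Tip the grinding balls out of the milling jar with the fold-out crank

### The arm

A 7-joint arm with a two-finger parallel gripper is mounted at the origin on the work surface. World frame = base frame: x ahead of the robot, y to its left, z up, the work surface at z = 0. Lengths are in m, angles in rad, forces in N, time in s.
With the tool pointing down it reaches from about 0.4 to 0.85 m from the base axis. Payload 4.5 kg.
Tool frame: the origin (TCP) lies on the centre line of the jaws, within the pads' length; the fingertips stand 19 mm ahead of it and the grasp point (between the pads) is the TCP; z points along the fingers, y is the direction in which the jaws open and shut (so a half turn about z gives the same grasp; the last joint's range is limited). The gripper opens to 88 mm and grips with 3 to 60 N. Pads are 18 mm wide; open, the fingers measure 123 mm over their backs; the gripper's body (75 mm by 187 mm) begins 45 mm behind the grasp point.
Start: joints at [1.3, 0.689, -0.195, 1.565, 0.157, 0.902, -0.215], TCP at [0.188, -0.596, 0.258] pointing down, gripper open.
Joint ranges: [-3.01, 3.01], [-0.46, 2.08], [-1.47, 1.51], [0.13, 2.56], [-1, 4.14], [0.04, 2.09], [-2.66, 2.66]. Speed limits (rad/s): [2.57, 2.57, 3.14, 3.14, 3.14, 3.14, 3.14].

### API

Orientations are given as a unit quaternion [x, y, z, w].
In Python, from rig import env, gripper_open, gripper_close, solver, eyes, ticket, nets, readout gives the robot as it stands. Calls block until the motion is done:
- env.move_to(position, orientation): joint-space move of the TCP to a pose.
- env.servo_line(position, orientation=None, v=0.15, until_force=None): straight line of the TCP; orientation=None keeps the orientation; v is the mean speed in m/s. With until_force (N) it stops when the force on the tool has changed by that much, and returns True; else False.
- env.set_joints(angles): joint-space move.
- gripper_open() and gripper_close(squeeze=None): open the fingers fully, or close them until they stop; squeeze is the grip in N (None keeps the last).
- env.dwell(seconds).
- solver.solve_ik(position, orientation): joint angles nearest the present ones, or None.
- eyes.capture(name): name is "scene" or "top"; returns the picture (420x560x3 uint8, red, green, blue); there is no depth.
- eyes.camera_info(name): a dict with "fx", "fy", "cx", "cy" (pixels), "k1" (the pictures are not rectified: a ray, as slopes to the right and down, at radius r is drawn at 1 + k1 r^2 times it, then the intrinsics apply), "xyz" and "attitude" of the camera in the world. Camera axes: x right, y down, z forward; pixel columns grow to the right and rows downward; lengths in m; the calibration is good to about 2 mm. A picture is of the moment at which its call begins. camera_info takes no time and is no camera call.
A pose or a line that the arm cannot do raises env.MotionError and nothing moves.
- ticket.hand_in(): hands the job in, once; it reports no verdict.
Trained networks look in the newest picture that a camera, given by its name, has taken for a name from the list of things; names that differ only in an ending like _2 or _b are one class to them, and where a whole thing is asked for, a point or a joint stands for the part that bears it (a point fixed in the world has none). Each returns a list of dicts, best first, with "p" (0 to 1); they miss things now and then, are a little off and sometimes report something else, mostly with a low value. They report only what shows in the picture. A call takes as long as a camera call.
- nets.boxes_of(camera, thing): "xy" ([column, row] in pixels, amid what is visible of it).
- nets.masks_of(camera, thing): "pixels" (420x560 bool, what is visible of it) and "xy" ([column, row] in pixels, amid what is visible of it).
- nets.pinpoint(camera, thing): "xy" ([column, row] in pixels: a listed point, or the origin of a listed thing).
Readings, each from a call of its own:
- readout.current_time(): time.
- readout.current_q(): joint angles.
- readout.current_dq(): joint speeds.
- readout.current_effort(): joint torques, N m.
- readout.current_tool_pos(): TCP position.
- readout.current_eef_rot(): TCP orientation.
- readout.current_contact_force(): force on the tool from outside, world axes, zero at the start.
- readout.current_ft_torque(): the same for the moment, N m.
- readout.current_finger_gap(): finger opening in m.
Only numpy, scipy, OpenCV 4.12 (cv2) and the standard library are available. Lean on these libraries where they do the work, as an engineer would, in place of code of your own. Each camera call takes 0.05 s, during which the arm holds its last target. There are 200 camera calls.

### The job

The rinsed grinding balls have to come out of the white milling jar on the tipper and into the blue tub. Swing the folded crank handle fully out, turn the crank slowly until the jar is tipped to 110 degrees (the red mark, give or take a few degrees, never far past it) and keep it there for two seconds so that every ball rolls out into the tub, then bring the jar slowly back upright onto its stop and fold the handle home again over the crank arm. Work the jar by its crank only, without touching the jar itself, and leave the tub and everything else on the bench where it stands.

Things in the scene. Friction and masses are not known exactly. Their poses are not given: they have to be found in the camera images.
- tipper: Jar tipper, bolted down: base plate, two uprights (44 mm wide in x, 230 high) and a white jar slung between them; trunnion axis along y, 205 mm up. Origin: on the bench under the axis' middle; x points to the pouring side (tub), z up. Crank on the -y side. Crank-side upright: outer face y = -93 mm, with a protractor at x > -5 mm up to z = 285 mm. Upright jar: 116 mm across, rim at z = 288 mm.
- jar: The white ceramic milling jar, open at the top, 116 mm across, 135 mm high, strapped into the tilting cradle. Origin: centre of its underside, 52 mm below the trunnion axis while upright; z points out of its mouth. Five grinding balls lie in it.
- cradle (a joint): Tilt of jar, cradle and crank arm about the trunnion axis, rad: 0 upright on its stop, growing as the mouth goes towards the tub; 1.92 = 110 degrees (long red mark on the protractor); end 2.4. A friction brake (0.5 N m) holds it wherever it is left. The arm is level and points to the tipper's -x at 0, rises as the jar tips, is straight up at 90 degrees.
- trunnion (a point): Point on the trunnion axis in the plane of the crank arm (tipper frame 0, -140, 205 mm). It does not move; its axes are the tipper's.
- pin (a point): Point where the fold pin at the end of the crank arm meets the axis of the handle; 95 mm along the arm from the trunnion axis and 24 mm above the arm's centre line (jar upright). The arm is a steel bar 7 mm thick and 16 mm high. Turns with the cradle.
- handle (a joint): Fold of the crank handle about the pin, rad: 0 folded home, lying over the arm towards the tipper's +x; pi/2 fully out at a stop, pointing to its -y. With the jar upright the pin is vertical and the handle swings level, clockwise from above as it opens, its axis 229 mm above the bench. Stays where left (friction 0.06 N m).
- grip (a point): Middle of the black round handle sleeve, 63 mm from the pin. The sleeve is 21 mm thick and runs from 13 to 113 mm from the pin; it spins freely about its own length, so it can be held from above while it goes round. The point's x axis points from the pin to the free end.
- tub: Open blue plastic tub, 240 (x) x 190 (y) x 85 mm high, wall 4 mm, loose, standing on the bench in front of the tipper's pouring side to catch the balls. Origin: centre of its underside.
- ball0_center (a point): Centre of grinding ball 0: white ceramic, 28 mm across, in the jar at the start.
- ball1_center (a point): Centre of grinding ball 1: white ceramic, 28 mm across, in the jar at the start.
- ball2_center (a point): Centre of grinding ball 2: white ceramic, 28 mm across, in the jar at the start.
- ball3_center (a point): Centre of grinding ball 3: white ceramic, 28 mm across, in the jar at the start.
- ball4_center (a point): Centre of grinding ball 4: white ceramic, 28 mm across, in the jar at the start.
- jar_lid: The loose white ceramic lid of the jar, 116 mm across, 42 mm high with its knob, lying on the bench to the left of the tipper. Origin: centre of its underside. Leave alone.
- amber_bottle: Brown glass bottle with orange cap, 94 mm across, 215 mm high, left of the tub's far end. Origin: centre of its underside. Leave alone.
- flask: Stoppered conical glass flask, 86 mm across, 152 mm high, left of the tub. Origin: centre of its underside. Leave alone.
- wash_bottle: White plastic bottle with red cap, 70 mm across, 170 mm high, near the robot on its right. Origin: centre of its underside. Leave alone.
- beaker: Open glass beaker, 80 mm across, 100 mm high, standing to the right of the tipper, beyond its crank. Origin: centre of its underside. Leave alone.
- brush: Bottle brush with a wire handle and straw-coloured head, lying along its x axis, 250 mm long, 32 mm thick, on the left. Origin: on the bench under its middle. Leave alone.

How it is judged:
By the outcome, as a careful person would: the job done as asked, in the order asked, and still so for the second after the job is handed in, with the robot touching nothing.
It also fails if it takes over 72 s, if anything falls off the work surface, if the arm or the gripper's body presses on something with over 40 N, if the wrist force passes 120 N, or if a joint passes its speed limit or range.

## Working session

There is one attempt and no reset: what is moved stays moved. The work goes in short steps, each a Python script; the robot and the scene stay as the last script left them, time stands still between calls to the robot, and variables do not carry over. Pictures are saved under pics/ and viewed, about 8 in all and at most 12, crops included, and the job is handed in when it is done.

```bash
ls; mkdir -p pics
python3 - <<'E'
from rig import env, eyes, nets, readout
import cv2
for c in ("scene","top"):
    im=eyes.capture(c); cv2.imwrite(f"pics/{c}0.png",im[:,:,::-1]); print(c,eyes.camera_info(c))
    for t in ("tipper","trunnion","pin","grip","tub","jar"):
        print(t,[(round(d["p"],2),[round(float(v),1) for v in d["xy"]]) for d in nets.pinpoint(c,t)[:3]])
print(readout.current_time())
E
cd pics; python3 -c "
import cv2,numpy as np
cv2.imwrite('both0.png',cv2.resize(np.hstack([cv2.imread('scene0.png'),cv2.imread('top0.png')]),(800,300),interpolation=cv2.INTER_AREA))"
```

```text
pics
scene {'fx': 485.0914894868404, 'fy': 485.0914894868404, 'cx': 281.60485191378206, 'cy': 216.45577913745694, 'k1': -0.05073102743791075, 'xyz': array([ 1.56369579, -0.05694639,  1.43481038]), 'attitude': array([ 0.67165248,  0.65779516, -0.23484898, -0.24705147])}
tipper [(0.93, [268.6, 258.8])]
trunnion [(0.62, [226.9, 230.5])]
pin [(0.85, [217.1, 204.7])]
grip [(0.46, [223.5, 221.8])]
tub [(0.75, [285.3, 297.4])]
jar [(0.79, [267.7, 231.0])]
top {'fx': 520.2834025165112, 'fy': 520.2834025165112, 'cx': 280.5158993872984, 'cy': 213.37061989932263, 'k1': -0.058879308459706486, 'xyz': array([ 0.42306969, -0.00343432,  1.78930935]), 'attitude': array([ 0.70893777, -0.70470409,  0.01961152, -0.02036583])}
tipper [(0.59, [296.1, 203.1]), (0.22, [399.3, 277.6])]
trunnion [(0.81, [344.7, 187.3])]
pin [(0.74, [352.0, 215.1]), (0.42, [283.4, 155.6])]
grip [(0.39, [283.7, 155.0])]
tub [(0.81, [285.3, 157.6]), (0.54, [289.2, 199.5])]
jar [(0.69, [299.8, 199.2]), (0.66, [297.8, 189.7])]
0.7
```

View pics/scene0.png

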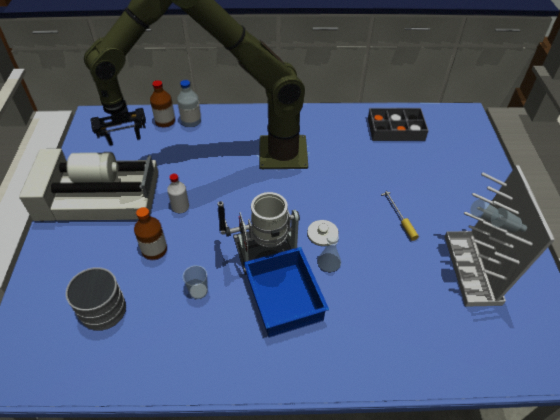

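View pics/top0.png

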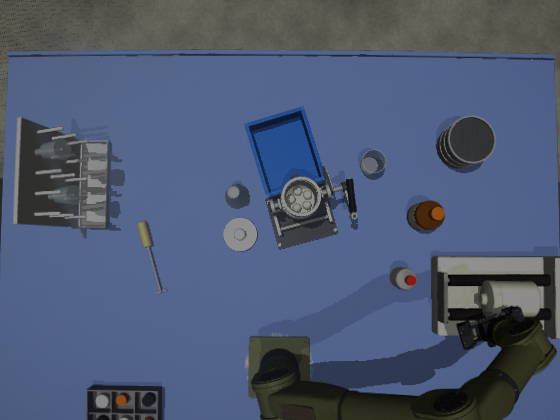

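The scene view shows the tipper at about (265,235), the black handle at (223,218) and the tub at (285,295). The top view shows the jar at (301,197), the pin at (354,215), the handle sleeve at about (350,192) and the beaker at (372,162). The tipper is yawed roughly 14°. Next I'll fit its pose.

```bash
cat > h.py <<'E'
from rig import env, gripper_open, gripper_close, solver, eyes, ticket, nets, readout
import numpy as np, cv2
from scipy.spatial.transform import Rotation as R
from scipy.optimize import least_squares
def proj(c,P):
    i=eyes.camera_info(c); p=R.from_quat(i["attitude"]).inv().apply(np.atleast_2d(P)-i["xyz"])
    s=p[:,:2]/p[:,2:]; s=s*(1+i["k1"]*(s**2).sum(1,keepdims=True))
    return s*[i["fx"],i["fy"]]+[i["cx"],i["cy"]]
def T(pose,p): # tipper->world
    x,y,a=pose; return R.from_euler("z",a).apply(p)+[x,y,0]
def backp(c,uv,z):
    return least_squares(lambda q: proj(c,[q[0],q[1],z])[0]-uv,[.6,0]).x
def local(th,f): # pin, grip in tipper frame at cradle angle th, fold f
    Ry=R.from_euler("y",th); t=np.array([0,-.140,.205])
    pin=np.array([-.095,0,.024]); d=np.array([np.cos(f),-np.sin(f),0])
    return t+Ry.apply(pin), t+Ry.apply(pin+.063*d), Ry.apply(d)
E
cat > a.py <<'E'
from h import *
obs=[]
L={"tipper":[0,0,0],"trunnion":[0,-.14,.205],"pin":local(0,0)[0],"jar":[0,0,.153]}
for c in("scene","top"):
    eyes.capture(c)
    for t in L:
        for d in nets.pinpoint(c,t)[:1]: obs.append((c,t,L[t],d["xy"],d["p"]))
    for t in("grip","handle"):
        m=nets.masks_of(c,t)
        for d in m[:2]:
            print(c,t,round(d["p"],2),d["xy"],d["pixels"].sum())
    if c: pass
f=lambda q:np.concatenate([(proj(c,T(q,np.array(l)))[0]-xy)*p for c,t,l,xy,p in obs])
s=least_squares(f,[.6,-.07,.25],loss="soft_l1",f_scale=2); q=s.x; print(q)
for c,t,l,xy,p in obs: print(c,t,np.round(proj(c,T(q,np.array(l)))[0]-xy,1),round(p,2))
for c in("scene","top"): print(c,"grip folded pred",proj(c,T(q,local(0,0)[1])))
np.save("q.npy",q)
for t,z in(("tub",0),("beaker",0),("wash_bottle",0)):
    for d in nets.pinpoint("top",t)[:1]: print(t,d["p"],backp("top",d["xy"],z))
im=cv2.imread("pics/top0.png"); k=8
z=cv2.resize(im[140:215,225:325][:, :],None,fx=4,fy=4)
u0,v0=290,165; z=cv2.resize(im[v0:v0+75,u0:u0+100],None,fx=8,fy=8,interpolation=cv2.INTER_CUBIC)
P=[[0,-.14,.205],local(0,0)[0],local(0,0)[1],[-.095+.113,-.14,.229],[.022,-.093,.23],[-.022,-.093,.23],[0,.093,.23],[.058,0,.288],[-.058,0,.288],[0,.058,.288],[0,-.058,.288]]
for p in P:
    u=(proj("top",T(q,np.array(p)))[0]-[u0,v0]+.5)*8; cv2.drawMarker(z,tuple(int(v) for v in u),(0,0,255),0,12,2)
cv2.imwrite("pics/topz.png",z)
E
python3 a.py
```

```text
scene grip 0.72 [217.6, 220.9] 155
scene handle 0.62 [218.3, 215.7] 215
top grip 0.64 [305.3, 212.7] 3791
top grip 0.49 [351.9, 198.8] 235
top handle 0.64 [352.2, 202.3] 281
[ 0.55725466 -0.06355977  0.25578913]
scene tipper [ 0.1 -3.7] 0.66
scene trunnion [ 2.9 -0.9] 0.77
scene pin [ 3.4 -0.6] 0.71
scene jar [-2.1  2.6] 0.6
top tipper [ 1.5 -1.5] 0.65
top trunnion [-0.1 -2.2] 0.94
top pin [1.5 1.4] 0.72
top jar [0.8 0.5] 0.8
scene grip folded pred [[223.96501577 218.16194106]]
top grip folded pred [[348.87504443 197.09338275]]
tub 0.61 [ 0.72374741 -0.01384058]
beaker 0.79 [ 0.7033295  -0.29963748]
wash_bottle 0.69 [ 0.31684251 -0.4111343 ]
```

View pics/topz.png

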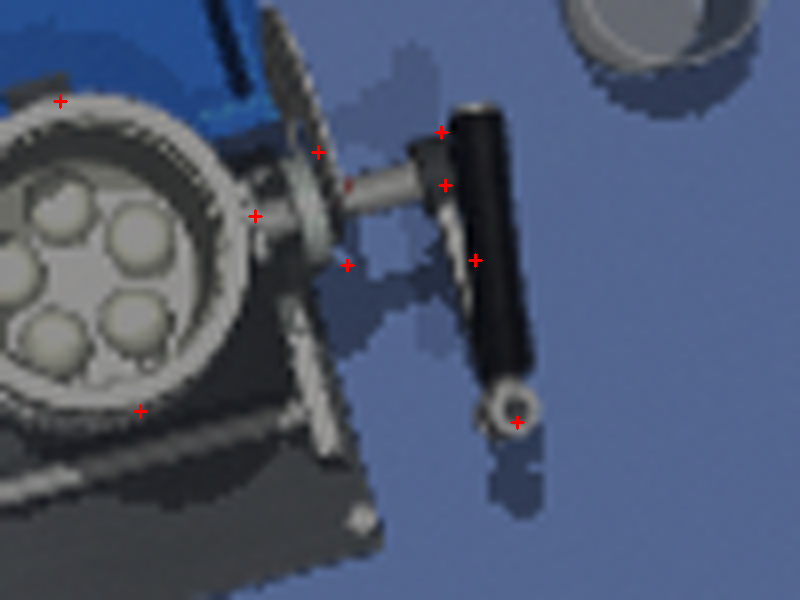

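The yaw is a little too large: the handle and rim lie to the right of my markers. I'll zoom into the scene view for hand picks and refit from those.

```bash
cat > b.py <<'E'
from h import *
obs=[("top",[0,0,.288],[300.6,196.4]),("top",[-.095,-.140,.236],[353.6,215.7])]
f=lambda q:np.concatenate([proj(c,T(q,np.array(l)))[0]-xy for c,l,xy in obs])
s=least_squares(f,[.6,-.07,.25]);q=s.x;print(q,f(q)); np.save("q.npy",q)
for fo in(0,.05,.1,.15,.2):print(fo,proj("top",T(q,local(0,fo)[0]+1.794*(local(0,fo)[1]-local(0,fo)[0])))) 
for c,(u0,v0),n in(("scene",(205,185),"pics/scz.png"),("top",(290,165),"pics/tz2.png")):
    im=cv2.imread(f"pics/{c}0.png"); z=cv2.resize(im[v0:v0+75,u0:u0+100],None,fx=8,fy=8,interpolation=cv2.INTER_CUBIC)
    for p in [[0,-.14,.205],local(0,0)[0],[-.095+.113,-.14,.229],[.022,-.093,.23],[-.022,-.093,.23],[0,0,.288]]+[[.058*np.cos(a),.058*np.sin(a),.288] for a in np.arange(8)*np.pi/4]:
        u=(proj(c,T(q,np.array(p)))[0]-[u0,v0]+.5)*8; cv2.drawMarker(z,tuple(int(v) for v in u),(0,0,255),0,12,2)
    cv2.imwrite(n,z)
E
python3 b.py
```

```text
[ 0.55762547 -0.05940635  0.2817684 ] [-0.01163577 -0.00384791  0.01205026  0.00390089]
0 [[342.80884785 179.83613169]]
0.05 [[344.61604207 179.37571015]]
0.1 [[346.44441399 179.00614008]]
0.15 [[348.289439   178.72830901]]
0.2 [[350.14655428 178.54287991]]
```

View pics/scz.png

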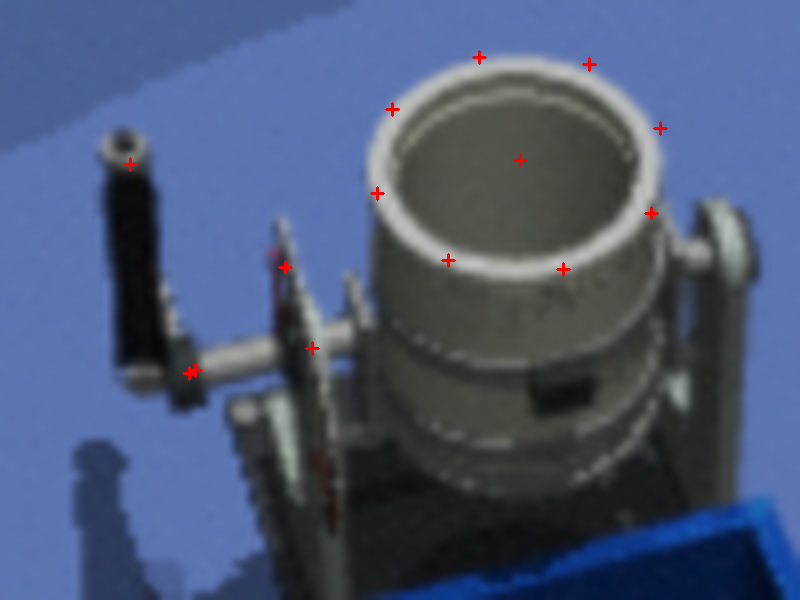

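The scene crop agrees with the fit to about 1 px, with the hub at (190,372). The handle's free end at (140,375), pin at (123,143), shows it is already about 0.16 rad open. Plan:
1. Push the handle open with the inner finger.
2. Grip the sleeve and crank.
3. Fold the handle by pushing from outside with the closed fingers.

First I'll check IK.

```bash
cat >> h.py <<'E'
q=np.load("q.npy")
def vec(v): return R.from_euler("z",q[2]).apply(v)
def down(ydir): # tool down, tool y along tipper-frame dir
    y=vec(np.array([ydir[0],ydir[1],0])); z=np.array([0,0,-1.]); x=np.cross(y,z)
    return R.from_matrix(np.c_[x,y,z]).as_quat()
dn=lambda f:np.array([[np.cos(f),-np.sin(f),0],[np.sin(f),np.cos(f),0]])
def open_pose(f,s,off,z=.237,sg=1):
    d,n=dn(f); p=T(q,np.array([-.095,-.14,0])+s*d+off*n); p[2]=z; return p,down(sg*n)
def crank_pose(th,s=.07,sg=1,dz=0,dx=0):
    p=local(th,np.pi/2); g=p[0]+[dx,-s,dz]; return T(q,g),down([sg,0])
def fold_pose(f,s,off,z=.235,sg=1):
    d,n=dn(f); p=T(q,np.array([-.095,-.14,0])+s*d-off*n); p[2]=z; return p,down(sg*d)
E
python3 - <<'E'
from h import *
for sg in(1,-1):
    print(sg)
    for n,L in(("open",[open_pose(f,.035,-.034,sg=sg) for f in(.16,.5,.9,1.3,1.57)]),("crank",[crank_pose(t,sg=sg) for t in(0,.5,1,1.5,1.92)]),("fold",[fold_pose(f,.06,.02,sg=sg) for f in(1.6,1.2,.8,.4,0)])):
        for p in L:
            j=solver.solve_ik(*p); print(n,np.round(p[0],3),None if j is None else np.round(j,2))
E
```

```text
1
open [ 0.544 -0.25   0.237] [ 0.85  0.83 -0.95  1.65  0.75  1.07  1.36]
open [ 0.532 -0.261  0.237] [ 0.84  0.79 -0.86  1.67  0.69  1.01  1.1 ]
open [ 0.514 -0.268  0.237] [ 0.82  0.74 -0.74  1.71  0.61  0.93  0.78]
open [ 0.495 -0.268  0.237] [ 0.77  0.69 -0.61  1.77  0.51  0.85  0.47]
open [ 0.482 -0.263  0.237] [ 0.74  0.66 -0.55  1.81  0.46  0.8   0.25]
crank [ 0.525 -0.288  0.229] [ 0.73  0.73 -0.54  1.67  0.46  0.87  0.28]
crank [ 0.547 -0.281  0.272] [ 0.71  0.71 -0.57  1.57  0.43  1.    0.29]
crank [ 0.586 -0.27   0.298] [ 0.66  0.72 -0.58  1.44  0.41  1.1   0.29]
crank [ 0.633 -0.256  0.301] [ 0.59  0.77 -0.56  1.3   0.42  1.18  0.28]
crank [ 0.669 -0.246  0.286] [ 0.53  0.83 -0.55  1.21  0.43  1.21  0.26]
fold [ 0.501 -0.283  0.235] [ 0.52  0.65 -0.14  1.75  0.12  0.75 -1.  ]
fold [ 0.526 -0.28   0.235] [ 0.55  0.68 -0.24  1.68  0.21  0.81 -0.7 ]
fold [ 0.548 -0.267  0.235] [ 0.57  0.71 -0.34  1.63  0.29  0.85 -0.41]
fold [ 0.563 -0.247  0.235] [ 0.58  0.73 -0.44  1.62  0.37  0.88 -0.12]
fold [ 0.568 -0.223  0.235] [ 0.59  0.74 -0.54  1.62  0.45  0.91  0.17]
-1
open [ 0.5
[... 374 characters left out ...]
229] [ 0.24  0.71  0.32  1.7  -0.29  0.78 -2.16]
crank [ 0.547 -0.281  0.272] [ 0.22  0.68  0.33  1.6  -0.26  0.91 -2.22]
crank [ 0.586 -0.27   0.298] [ 0.19  0.69  0.33  1.47 -0.24  1.02 -2.29]
crank [ 0.633 -0.256  0.301] [ 0.16  0.75  0.33  1.33 -0.25  1.1  -2.34]
crank [ 0.669 -0.246  0.286] [ 0.13  0.81  0.34  1.24 -0.27  1.13 -2.37]
fold [ 0.501 -0.283  0.235] [ 0.96  0.82 -0.98  1.72  0.78  1.04  1.53]
fold [ 0.526 -0.28   0.235] [ 1.02  0.97 -1.26  1.66  0.96  1.26  1.78]
fold [ 0.548 -0.267  0.235] [-0.13  0.95  1.09  1.67 -0.93  1.12 -2.42]
fold [ 0.563 -0.247  0.235] [ 0.09  0.74  0.45  1.64 -0.4   0.85 -2.55]
fold [ 0.568 -0.223  0.235] [ 0.11  0.72  0.34  1.65 -0.3   0.82 -2.28]
```

```bash
cat > c.py <<'E'
from h import *
p0=readout.current_tool_pos(); env.servo_line([p0[0],p0[1],.40],v=.2)
P,Q=open_pose(.16,.032,-.0255); env.move_to(P+[0,0,.15],Q)
hit=env.servo_line(P,v=.12,until_force=6); print("descend hit",hit,readout.current_tool_pos(),P)
if not hit:
    for f in np.r_[np.linspace(.2,1.5,10),1.56]:
        P,Q=open_pose(f,.032+.018*(f-.16)/1.4,-.0335); h=env.servo_line(P,Q,v=.05,until_force=15)
        print(round(f,2),h,np.round(readout.current_contact_force(),1))
        if h: break
print(readout.current_time())
im=eyes.capture("top"); im2=eyes.capture("scene")
cv2.imwrite("pics/c.png",np.hstack([cv2.resize(i[v:v+80,u:u+80],(400,400),interpolation=cv2.INTER_CUBIC) for i,u,v in((im,300,155),(im2,190,180))])[:,:,::-1])
E
python3 c.py
```

```text
descend hit False [ 0.54069288 -0.24170707  0.23779747] [ 0.54015992 -0.2417249   0.237     ]
0.2 False [ 0.1  1.4 -0.8]
0.34 False [0.9 0.1 0.1]
0.49 False [-0.  -0.2 -0.4]
0.63 False [ 0.  -0.3  0.2]
0.78 False [-0.6  0.8  0.4]
0.92 False [ 0.2 -0.4 -0.3]
1.07 False [-0.2  0.5  0.2]
1.21 False [-0.   0.2 -0.3]
1.36 False [0.6 0.5 0.5]
1.5 False [-1.   0.1  0. ]
1.56 False [-0.   0.6  0.8]
8.85
```

View pics/c.png

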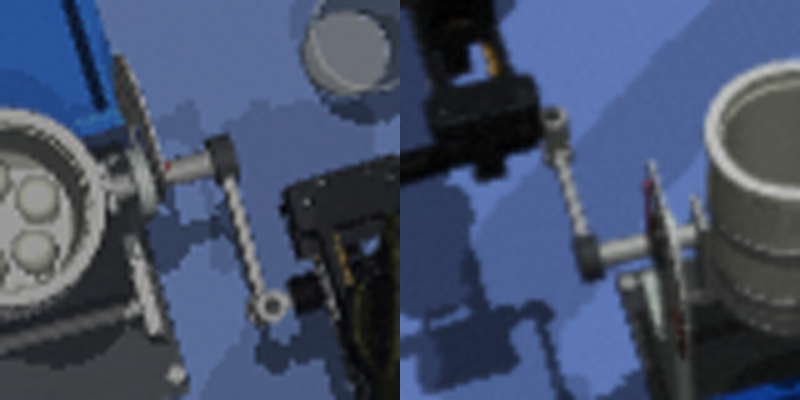

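The handle has swung out with the finger; in the top crop the pin is at (270,303) and the sleeve leads off under the gripper. Next I'll press to the stop, recentre and grip.

```bash
cat > d.py <<'E'
from h import *
h=False
for f in(1.6,1.64,1.70):
    P,Q=open_pose(f,.05,-.0335); h=env.servo_line(P,Q,v=.04,until_force=8); print(f,h,np.round(readout.current_contact_force(),1))
    if h: break
P,Q=crank_pose(0); p=readout.current_tool_pos()
env.servo_line([P[0],P[1],.237],Q,v=.06); env.servo_line(P,Q,v=.06)
gripper_close(40); print("gap",readout.current_finger_gap(),"F",np.round(readout.current_contact_force(),1),"M",np.round(readout.current_ft_torque(),2),P,readout.current_tool_pos(),readout.current_time())
E
python3 d.py
```

```text
1.6 False [ 1.5  0.7 -0.1]
1.64 False [ 2.4 -0.1  0.3]
1.7 False [7.  1.3 0.3]
gap 0.019819558589807208 F [-2.6 -0.7 -0.1] M [-0.18  0.21  0.14] [ 0.52476327 -0.28754025  0.229     ] [ 0.52431648 -0.28794597  0.22894025] 11.9583
```

```bash
cat > e.py <<'E'
from h import *
import sys
a,b,n=float(sys.argv[1]),float(sys.argv[2]),int(sys.argv[3])
def rt(th):
    F=R.from_euler("z",-q[2]).apply(readout.current_contact_force()); M=R.from_euler("y",th)
    r=M.apply([-.095,0,.024]); r/=np.linalg.norm(r); t=np.cross([0,1,0],r); return np.round([F@r,F@t,F[1]],1)
for th in np.linspace(a,b,n+1)[1:]:
    P,Q=crank_pose(th); h=env.servo_line(P,Q,v=.03,until_force=30); g=readout.current_tool_pos()
    print(round(th,2),h,"rad,tan,y",rt(th),np.round((g-P)*1e3,1))
    if h: break
print(readout.current_time(),readout.current_finger_gap())
im=eyes.capture("top"); im2=eyes.capture("scene")
cv2.imwrite(sys.argv[4],np.hstack([cv2.resize(i[v:v+100,u:u+100],(400,400),interpolation=cv2.INTER_CUBIC) for i,u,v in((im,270,120),(im2,200,180))])[:,:,::-1])
E
python3 e.py 0 1.0 8 pics/e1.png
```

```text
0.12 False rad,tan,y [ 2.5 -4.7 -2.8] [-0.5 -0.4 -0. ]
0.25 False rad,tan,y [ 2.7 -5.1 -2.9] [ 0.  -0.3  0.5]
0.38 False rad,tan,y [ 1.8 -5.3 -3. ] [ 0.2 -0.3  0.4]
0.5 False rad,tan,y [ 0.3 -4.5 -3.4] [ 0.1 -0.4  0.1]
0.62 False rad,tan,y [-1.4 -5.9 -3.7] [ 0.  -0.5 -0.1]
0.75 False rad,tan,y [-2.2 -5.9 -4. ] [-0.2 -0.7 -0.2]
0.88 False rad,tan,y [-2.5 -5.3 -4.3] [-0.5 -0.9 -0.3]
1.0 False rad,tan,y [-2.6 -5.5 -3.4] [-0.7 -1.1 -0.4]
16.425 0.019319984678739858
```

Forces are small and the tangential load matches the brake, so I'll go on to near 110° and look.

```bash
python3 e.py 1.0 1.9 8 pics/e2.png
```

```text
1.11 False rad,tan,y [-3.2 -5.5 -2.4] [-0.9 -1.3 -0.4]
1.23 False rad,tan,y [-3.  -5.7 -2.9] [-1.  -1.5 -0.3]
1.34 False rad,tan,y [-2.1 -6.5 -3.4] [-1.  -1.6 -0.2]
1.45 False rad,tan,y [-2.8 -6.4 -4.5] [-1.  -1.7 -0.1]
1.56 False rad,tan,y [-4.  -5.5 -4.1] [-0.9 -1.8  0.1]
1.67 False rad,tan,y [-3.6 -4.5 -5.4] [-0.9 -1.9  0.1]
1.79 False rad,tan,y [-5.5 -4.8 -4.5] [-0.8 -2.  -0. ]
1.9 False rad,tan,y [-5.1 -3.1 -3.7] [-0.8 -2.1  0. ]
20.6583 0.019298299766638827
```

View pics/e2.png

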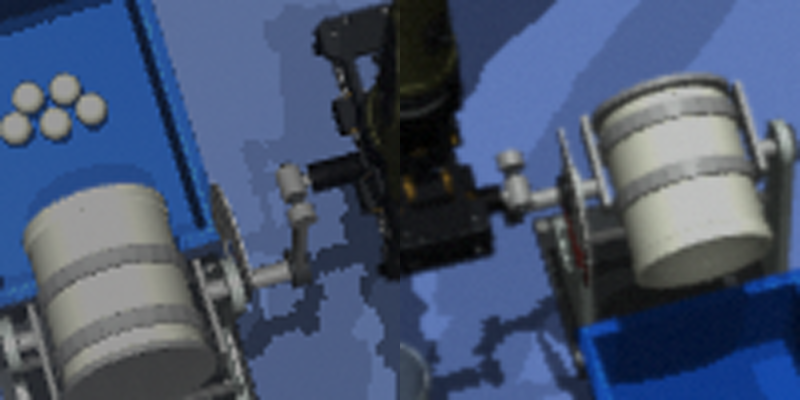

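All five balls lie in the tub, at about (60,105) in the crop. Now I'll check the true tilt from the pin and jar pixels.

```bash
cat > f.py <<'E'
from h import *
def pts(th): 
    M=R.from_euler("y",th); return {"pin":local(th,1.57)[0],"grip":local(th,np.pi/2)[1],"jar":np.array([0,0,.205])+M.apply([0,0,-.052])}
for c in("top","scene"):
    eyes.capture(c)
    for t in("pin","grip","jar"):
        for d in nets.pinpoint(c,t)[:1]:
            r=lambda a:proj(c,T(q,pts(a[0])[t]))[0]-d["xy"]
            s=least_squares(r,[1.9],loss="soft_l1"); print(c,t,round(d["p"],2),np.round(d["xy"],1),"th",s.x,"res",np.round(r([1.92]),1))
for a in(1.8,1.92,2.04): print(a,[np.round(proj(c,T(q,pts(a)["pin"]))[0],1) for c in("top","scene")])
E
python3 f.py
```

```text
top pin 0.98 [343.  169.3] th [1.76557206] res [-1.4 -4. ]
top jar 0.69 [305.3 210.7] th [2.24959225] res [-1.1  3.2]
scene pin 0.64 [277.2 304.1] th [3.4447937] res [-46.8 -75.8]
scene grip 0.48 [208.6 232.5] th [1.89272033] res [1.3 0.7]
scene jar 0.65 [264.6 205.6] th [2.09961608] res [0.9 1.4]
1.8 [array([342.8, 168.3]), array([229.4, 224.6])]
1.92 [array([341.6, 165.3]), array([230.4, 228.3])]
2.04 [array([340.4, 162.6]), array([231.3, 232.1])]
```

```bash
cat > g.py <<'E'
from h import *
out=[]
for c,(u0,v0) in(("top",(265,150)),("scene",(225,185))):
    im=eyes.capture(c)[:,:,::-1]; z=cv2.resize(im[v0:v0+80,u0:u0+80],(400,400),interpolation=cv2.INTER_CUBIC)
    z=np.ascontiguousarray(z)
    for th,col in((1.82,(0,255,0)),(1.92,(0,0,255)),(2.02,(255,0,255))):
        M=R.from_euler("y",th); a=np.linspace(0,2*np.pi,60)
        for h in(-.052,.083):
            P=np.array([0,0,.205])+M.apply(np.c_[.058*np.cos(a),.058*np.sin(a),0*a+h])
            cv2.polylines(z,[((proj(c,T(q,P))-[u0,v0]+.5)*5).astype(int)],True,col,1)
    out.append(z)
cv2.imwrite("pics/g.png",np.hstack(out))
E
python3 g.py
```

```text
(no output)
```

View pics/g.png

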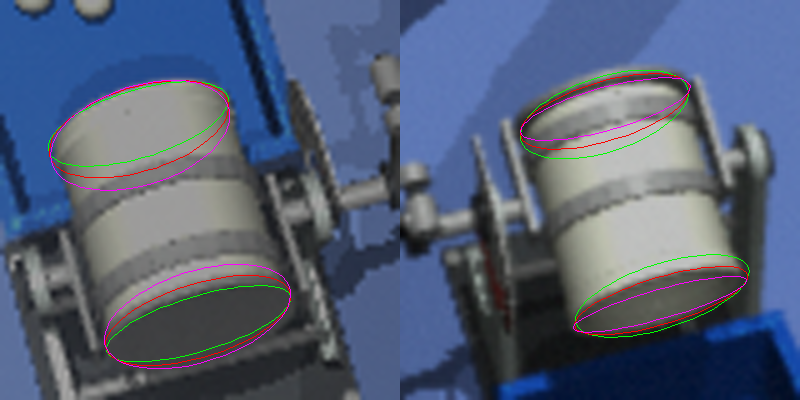

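The overlay puts the tilt between 1.82 and 1.92, probably near 1.88. I'll nudge it by 0.04, hold, then bring the jar back slowly.

```bash
cat > i.py <<'E'
from h import *
P,Q=crank_pose(1.94); print(env.servo_line(P,Q,v=.02,until_force=30)); env.dwell(2.8)
exec(open("e.py").read().replace("sys.argv[1]","1.94").replace("sys.argv[2]","0.0").replace("sys.argv[3]","16").replace("sys.argv[4]","'pics/i.png'"))
E
python3 i.py
```

```text
False
1.82 False rad,tan,y [-6.5  1.1 -5.7] [ 0.5 -1.7 -0.4]
1.7 False rad,tan,y [-6.4  2.1 -6.3] [ 0.9 -1.4 -0.2]
1.58 False rad,tan,y [-5.6  2.5 -5.2] [ 1.4 -1.2 -0. ]
1.46 False rad,tan,y [-6.   1.7 -6.3] [ 1.9 -0.9  0.3]
1.33 False rad,tan,y [-5.4  2.3 -4.4] [ 2.4 -0.6  0.7]
1.21 False rad,tan,y [-4.5  2.9 -5.7] [ 3.  -0.3  1.1]
1.09 False rad,tan,y [-2.7  2.  -5.5] [ 3.4 -0.1  1.7]
0.97 False rad,tan,y [-1.   2.1 -4.7] [3.8 0.2 2.2]
0.85 False rad,tan,y [ 0.2  1.8 -4.9] [3.5 0.2 2.2]
0.73 False rad,tan,y [-0.1  2.9 -4.8] [ 2.3 -0.   1.5]
0.61 False rad,tan,y [ 0.6  2.8 -5. ] [ 0.9 -0.2  0.6]
0.48 False rad,tan,y [ 0.7  2.6 -4.8] [-0.3 -0.5 -0.3]
0.36 False rad,tan,y [ 0.8  2.2 -4.4] [-0.7 -0.5 -0.6]
0.24 False rad,tan,y [-0.4  1.6 -5. ] [-0.9 -0.5 -0.7]
0.12 False rad,tan,y [ 0.7  2.3 -5.8] [-0.9 -0.4 -0.8]
0.0 False rad,tan,y [ 1.9  3.3 -5.4] [-0.8 -0.4 -0.5]
33.075 0.019302037810436882
```

```bash
cat > j.py <<'E'
from h import *
for th in(-.03,-.06,-.1,-.14):
    P,Q=crank_pose(th); h=env.servo_line(P,Q,v=.02,until_force=15); F=readout.current_contact_force(); print(th,h,np.round(F,1))
    if h or F[2]>18: break
P,Q=crank_pose(0); gripper_open()
im=eyes.capture("scene"); cv2.imwrite("pics/j0.png",im[:,:,::-1])
g=readout.current_tool_pos(); env.servo_line([g[0],g[1],.38],v=.12); print(readout.current_time(),np.round(readout.current_contact_force(),1))
# go out of the handle's way, to the start of the fold push
gripper_close(20)
P,Q=fold_pose(np.pi/2,.075,.04); env.move_to([P[0],P[1],.38],Q)
out=[]
for c,(u0,v0) in(("top",(290,155)),("scene",(190,185))):
    im=eyes.capture(c)[:,:,::-1]; z=cv2.resize(im[v0:v0+80,u0:u0+100],(400,320),interpolation=cv2.INTER_CUBIC)
    for p in(local(0,1.57)[0],local(0,1.57)[1],[0,-.14,.205]):
        u=(proj(c,T(q,np.array(p)))[0]-[u0,v0]+.5)*4; cv2.drawMarker(z,tuple(int(v) for v in u),(0,0,255),0,8,1)
    out.append(z)
cv2.imwrite("pics/j.png",np.hstack(out)); print(readout.current_time(),readout.current_tool_pos(),readout.current_finger_gap())
E
python3 j.py
```

```text
-0.03 False [-1.5 -4.4 12.8]
-0.06 False [-3.7 -3.  22.6]
36.375 [ 0.7 -0.1  0.3]
38.9667 [ 0.48787457 -0.30329715  0.37988594] 0.00017740891821830396
```

View pics/j.png

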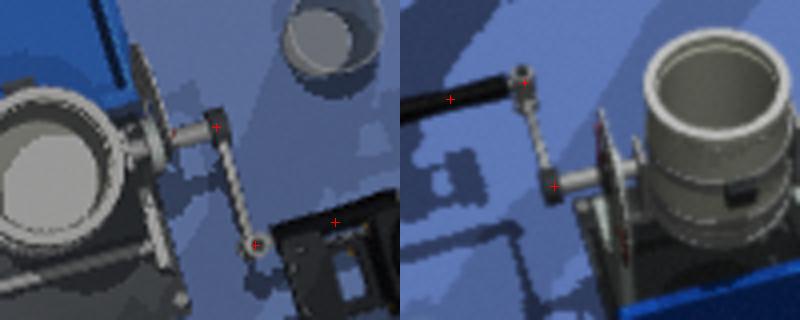

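The jar is upright and empty, sits on its stop (over 20 N when pressed), and the handle is still out. Now I'll fold it home.

```bash
cat > k.py <<'E'
from h import *
P,Q=fold_pose(np.pi/2,.06,.04,z=.239); env.servo_line([P[0],P[1],.30],Q,v=.12)
h=env.servo_line(P,Q,v=.08,until_force=6); print("desc",h)
if not h:
    for f in np.r_[np.linspace(1.5,0.0,12),-.04,-.08,-.12]:
        P,Q=fold_pose(f,.06,.0195,z=.239); F0=readout.current_contact_force(); h=env.servo_line(P,Q,v=.05,until_force=10); F=readout.current_contact_force()
        print(round(f,2),h,np.round(F,1))
        if h or np.linalg.norm(F[:2])>9: break
    P,Q=fold_pose(0,.06,.06,z=.239); env.servo_line(P,Q,v=.1); env.servo_line([P[0],P[1],.40],v=.15)
    env.move_to([.35,-.42,.42],Q)
out=[]
for c,(u0,v0) in(("top",(290,155)),("scene",(190,185))):
    im=eyes.capture(c)[:,:,::-1]; cv2.imwrite(f"pics/k_{c}.png",im); z=cv2.resize(im[v0:v0+80,u0:u0+100],(400,320),interpolation=cv2.INTER_CUBIC)
    p=local(0,0)
    for p in(p[0],p[0]+1.8*(p[1]-p[0]),[0,-.14,.205]):
        u=(proj(c,T(q,np.array(p)))[0]-[u0,v0]+.5)*4; cv2.drawMarker(z,tuple(int(v) for v in u),(0,0,255),0,8,1)
    out.append(z)
cv2.imwrite("pics/k.png",np.hstack(out)); print(readout.current_time())
E
python3 k.py
```

```text
desc False
1.5 False [-0.2  0.4  0.7]
1.36 False [-0.1 -0.2 -1.2]
1.23 False [-0.1 -0.1  0.8]
1.09 False [ 0.4  0.4 -0.1]
0.95 False [-0.4 -0.3 -0.2]
0.82 False [-0.7  0.5  0.4]
0.68 False [-0.7 -0.2  0.7]
0.55 False [-0.2  0.4  0.4]
0.41 False [-1.   0.7 -0.6]
0.27 False [-0.6  0.6 -0.4]
0.14 False [ 0.3 -0.5  0.4]
0.0 False [-0.1 -4.5 -0.9]
-0.04 False [ 1.1 -9.2  0.4]
48.1667
```

View pics/k.png

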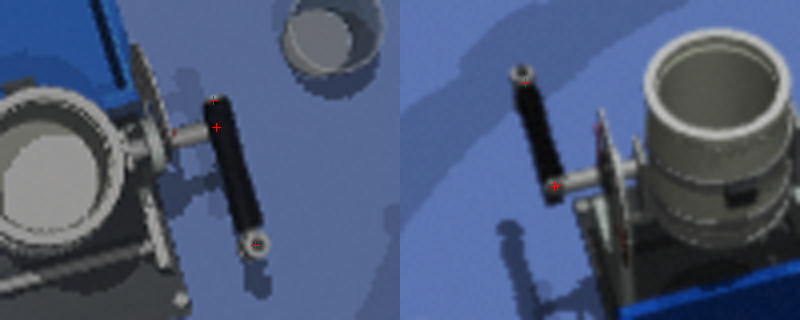

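The handle is folded over the arm: its free end is within a pixel or so of the fold-0 prediction in both views, and it met the stop at about 9 N. The jar is upright, and I'm handing in.

Run:
```python
from h import *
a=cv2.imread("pics/top0.png").astype(int);b=cv2.imread("pics/k_top.png").astype(int)
for t in("tub","beaker","flask","jar_lid"): print(t,[np.round(d["xy"],1) for d in nets.pinpoint("top",t)[:1]])
print([ (n,[np.round(d["xy"],0).tolist() for d in nets.pinpoint("top",n)[:1]]) for n in("ball0_center","ball1_center","ball2_center","ball3_center","ball4_center")])
cv2.imwrite("pics/fin.png",cv2.resize(b[100:220,200:400].astype(np.uint8),None,fx=4,fy=4))
ticket.hand_in(); print(readout.current_time())
```

```text
tub [array([284.9, 154.2])]
beaker [array([366.2, 165.7])]
flask [array([235.9, 197. ])]
jar_lid [array([237.6, 235.8])]
[('ball0_center', [[283.0, 150.0]]), ('ball1_center', [[272.0, 147.0]]), ('ball2_center', [[276.0, 141.0]]), ('ball3_center', [[287.0, 136.0]]), ('ball4_center', [[291.0, 143.0]])]
the job is handed in; nothing more can be done
the job is handed in; nothing more can be done
```

View pics/fin.png

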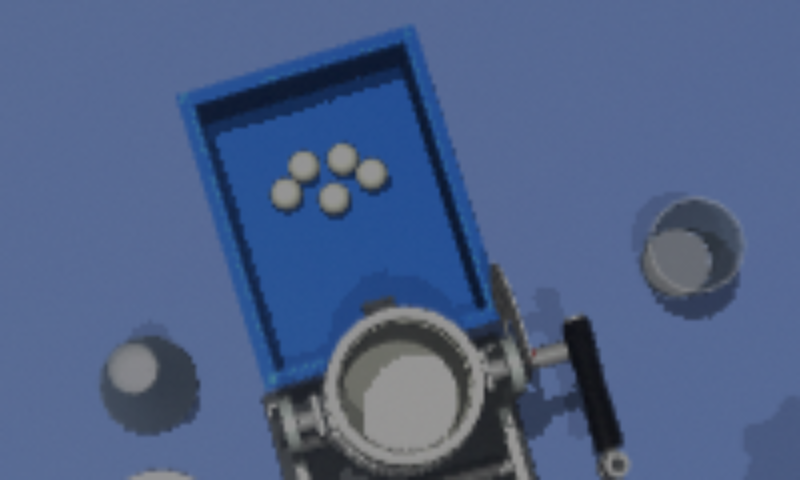

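The job is done and handed in at about 48 s on the robot's clock. All five grinding balls are in the blue tub, the jar is back upright on its stop, and the handle is folded home.

- **Unfolding:** I pushed the handle out with the inner finger. It came up against its stop (about 7 N) just past 90 degrees.
- **Tipping:** I gripped the sleeve from above and cranked slowly to a commanded 1.94 rad, estimated at about 1.9 rad, and held it there for 2.8 s.
- **Returning:** I brought the jar back slowly until the stop pushed back with about 22 N.
- **Folding:** I let go and pushed the handle home with the closed fingers until its stop gave about 9 N.

**Last checks:** The final top view shows five balls in the tub, an empty upright jar and the handle over the arm. The tub and beaker look undisturbed. The gripper was clear of everything when I handed in, and force readings during the run stayed below about 25 N.

**What disagreed:** The tilt readings did not match exactly. At a commanded 1.90 rad the networks' point estimates ran from 1.77 to 2.25 rad, leaving out one plain misdetection. A jar outline overlay gave 1.82 to 1.92 rad, so I added 0.04 rad. The true angle is therefore known only to about 3 degrees.

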